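Hold the edge sander's belt tensioner back for a belt change

TASK

The bookbinder wants to slip a new belt on the bench edge sander. Press the sander's spring pedal down to its stop, which drops the lock bolt of the belt tensioner, and let the pedal come back up; then push the roller on the tensioner arm back, past the click of its ratchet and on until it is at or close to its end stop, and finish while still holding the roller there with the gripper, clear of the pawl. Do not shove or knock over the other things on the bench.

Things in the scene. Friction and masses are not known exactly. Their poses are not given: they have to be found in the camera images.
- machine: bench edge sander without belt. Grey base plate 12 mm thick, x -130 to 220, y -160 to 120; green gearbox on the far side with a black rubber drum (60 dia., top 136 high, at x 165, y 72). Fixed. Origin on the bench; at yaw 0 x points away from the robot, y to the robot's left. All offsets in these texts: mm in this frame
- pivot (a point): pivot axis (vertical) of the tensioner arm, at x 20, y -60, height 74. The steel arm (flat bar 24 wide, from 62 to 74 high) runs from here to the roller, over a dark ratchet disc of 62 radius
- idler: plain aluminium roller, 36 dia., 60 tall, upright on the free end of the tensioner arm, 140 from the pivot; turns stiffly on its spindle. Origin at its centre, 106 above the bench; roller from 76 to 136 high, nut to 144. At rest at x -15, y 76; at the end stop x 68, y 72. On its -x side the only thing near is the low spare roller (72 high)
- tensioner (a joint): arm angle, rad: 0 at rest (arm points 1.82 rad from machine x), grows as the roller goes to machine +x (clockwise from above), end stop 0.60. Spring back to 0: about 5 N at the roller at 0, 9 N at 0.60, 1 N more from 0.05 to 0.30 (pawl climbs). Clicks at about 0.35; let go beyond, it falls back to 0.35 and rests on the pawl. Bolt up: blocked near 0.02 to 0.03
- pawl (a joint): lift of the sprung ratchet plunger, m: 0 down, up to 0.0055 on the tooth, drops back to 0 with the click. Nothing to be done to it directly
- pawl_top (a point): top of the plunger's round steel knob (20 mm dia.), in the grey bracket over the ratchet disc at x 32, y -108; 129 above the bench when down. The bracket itself reaches 116 high
- pedal (a joint): angle of the pedal, rad: 0 up, 0.30 at its stop. Springs back up when let go; the press takes about 5 to 8 N at the pad, then it meets the hard stop
- pedal_pad (a point): pressing point on top of the pedal, 80 from its hinge and 20 from its free end, at x -107, y -90; height 62 when up, about 38 when down. The pedal is a dark ribbed steel plate 100 x 50 x 8, hinged at x -30 about a line along y (30 high), rising towards machine -x at 0.35 rad (0.05 rad when down)
- bolt (a joint): how far the lock bolt is pushed down, m: starts 0 to 0.004 (up, blocking the arm), about 0.018 after a full press of the pedal, whose plate pushes down the foot of the bolt; it stays where it is pushed. The arm is free above 0.012
- bolt_top (a point): top of the lock bolt, a steel pin 12 mm dia. on the far (+x) side of the arm, at x 18, y 27; 72 high when fully up
- spare_roller: bystander: loose spare roller like the one on the arm but standing upright on the base plate near its front left, 36 dia. x 60; origin at its underside
- wrench: bystander: loose steel wrench 150 long, on the bench to the right of the sander; origin near its middle
- book: bystander: closed blue book 150 x 105 x 28 lying to the left of the sander; origin at its underside
- paste_jar: bystander: jar 72 dia., 85 high, in front of the sander to its left or right; origin at its underside
- weight: bystander: steel weight 68 dia., 45 high, in front of the sander to its left or right; origin at its underside
- finishing_tool: bystander: brass stamp with a wooden handle, 166 long, lying on the bench to the right of the sander beyond the wrench; origin at the handle's end, on its axis

How it is judged:
On the way, in this order (a step that is already met when the one before it is completed fails the run):
1. pedal pressed down to its stop, lock bolt dropped (value of joint pedal above 0.27 rad and value of joint bolt above 0.013 m and value of joint tensioner below 0.1 rad), for 0.1 s.
2. pedal let up again (value of joint pedal below 0.1 rad), for 0.1 s.
3. tensioner arm pushed back past the click: beyond the pawl's tooth, pawl dropped (value of joint tensioner above 0.41 rad and value of joint pawl below 0.002 m), for 0.1 s.
At the end, for the whole second after the job is handed in: The gripper's fingers still bear on the roller with more than 3 N and hold the arm still beyond 0.48 rad (stop at 0.60, pawl would carry it only at 0.35), pawl down within 2 mm, pedal back up (below 0.1 rad), lock bolt down by more than 12 mm (value of joint tensioner above 0.48 rad and value of joint pawl below 0.002 m and contact force between the fingers and idler above 3 N and velocity of joint tensioner between -0.1 and 0.1 rad/s and value of joint pedal below 0.1 rad and value of joint bolt above 0.012 m); the arm keeps its last pose, push and grip.
It fails at once if a bystander is shoved more than 30 mm (distance of any of spare_roller, wrench, book, paste_jar, weight, finishing_tool from where it was at the start of the episode above 0.03 m).
It fails at once if a standing bystander is knocked over (angle between any of spare_roller, paste_jar, weight's own z axis and vertical above 0.6 rad).
It also fails if it takes over 48 s, if anything falls off the work surface, if the arm or the gripper's body presses on something with over 40 N, if the wrist force passes 120 N, or if a joint passes its speed limit or range.

ROBOT

A 6-joint arm with a two-finger parallel gripper is mounted at the origin on the work surface. World frame = base frame: x ahead of the robot, y to its left, z up, the work surface at z = 0. Lengths are in m, angles in rad, forces in N, time in s.
With the tool pointing down it reaches from about 0.35 to 0.775 m from the base axis. Payload 7.3 kg.
Tool frame: the origin (TCP) lies midway between the tips of the shut fingers; the grasp point (between the pads) lies 19 mm behind it (robot.tcp_to_grasp is the distance from the TCP to the grasp point, in m); z points along the fingers, y is the line along which they close (so a half turn about z gives the same grasp; the last joint's range is limited). The gripper opens to 92 mm and grips with 3 to 60 N. Pads are 19 mm wide; open, the fingers measure 130 mm over their backs; the gripper's body (75 mm by 190 mm) begins 47 mm behind the grasp point.
Start: joints at [-1.44, 0.342, 1.524, -0, 1.275, -0.146], TCP at [0.143, -0.505, 0.207] pointing down, gripper open.
Joint ranges: [-2.53, 2.53], [-0.77, 2.02], [0.04, 2.7], [-1, 4.14], [0.28, 2.66], [-3.11, 3.11]. Speed limits (rad/s): [2.57, 2.57, 3.14, 3.14, 3.14, 3.14].

INTERFACE

Orientations are given as [roll, pitch, yaw] about the fixed x, y, z axes, in that order (R = Rz(yaw) Ry(pitch) Rx(roll)).
In Python, from cell import readout, cams, ticket, robot gives the robot as it stands. The module is installed in compiled form; this text tells all that it offers.
- The arm moves only by the tool jog_arm, never from a script. Its argument "plan" is a list of rows, each a list of 5 numbers: the shift along the world's x, y, z each as a share of 0.08 m, from -1 to 1, then the turn about the world's z as a share of 90 degrees, from -1 to 1, then the opening, from -1 (shut) to 1 (fully open). A call has 1 to 12 rows; each row is the pose to reach, as a shift and turn from the pose commanded when the call began; what a row does not reach only later rows make up. A row lasts 1/10 s, in which the tool goes at most 50 mm and 8.59 degrees, less where a joint would pass 70% of its speed; a pose out of reach is approached as far as the arm can. A call with a number of a shift or a turn outside -1 to 1 is refused whole. A call with a gripper value outside its range is refused whole. The fingers move at their own pace and stop on an object; "squeeze" is the grip in N (left out, the last holds). Time passes only in rows, so rows that repeat a pose let the fingers close. It gives the time, the measured TCP pose, the force, the opening and the grip force at its end, in the units of the state.
- readout.observe(): the state, without advancing time (a new reading comes with each control period).
- cams.read_camera(name): name is "scene" or "top"; returns the picture (400x640x3 uint8, blue, green, red); there is no depth.
- cams.calibration(name): a dict with "K" (3x3 intrinsics, pixels), "k1" (the pictures are not rectified: a ray, as slopes to the right and down, at radius r is drawn at 1 + k1 r^2 times it, then the intrinsics apply), "world_from_camera" (4x4, takes a point from camera to world coordinates). Camera axes: x right, y down, z forward; pixel columns grow to the right and rows downward; lengths in m; the calibration is good to about 2 mm. A picture is of the moment at which its call begins. calibration takes no time and is no camera call.
- ticket.hand_in(): hands the job in; it is judged then, once.
The state is a dict: "time": time; "qpos": joint angles; "qvel": joint speeds; "joint_efforts": joint torques, N m; "tool_pos": TCP position; "tool_rot": TCP orientation; "contact_force": force on the tool from outside, world axes, zero at the start; "torque": the same for the moment, N m; "opening": finger opening in m; "grip_force": force on a finger pad.
Only numpy, scipy, OpenCV 4.12 (cv2) and the standard library are available. Lean on these libraries where they do the work, as an engineer would, in place of code of your own. Each camera call takes 0.05 s, during which the arm holds its last target. There are 200 camera calls.

## Working session

There is one attempt and no reset: what is moved stays moved. The work goes in short steps, Python scripts to look and compute and a tool call to move; the robot and the scene stay as the last step left them, time stands still between calls to the robot, and variables do not carry over. Pictures are saved under pics/ and viewed, at most 10 in all, crops included, and the job is handed in when it is done.

Besides the shell and the picture viewer there is one more tool, called as name(argument=value, ...), one argument or row to a line, values as JSON. jog_arm: Moves the arm, as the interface text tells. Shift numbers are shares of 0.08 m and turn numbers shares of 90 degrees, none past 1 either way. Its arguments: {"type":"object","properties":{"plan":{"type":"array"},"squeeze":{"type":"number"}},"required":["plan"]}

```bash
mkdir -p pics
python3 - <<'E'
from cell import readout,cams
import cv2,numpy as np
for n in("scene","top"):
    cv2.imwrite(f"pics/{n}1.png",cams.read_camera(n)); c=cams.calibration(n); print(n,c["K"].tolist() if hasattr(c["K"],'tolist') else c["K"],c["k1"],np.round(c["world_from_camera"],4).tolist())
s=readout.observe(); print(s)
E
```

```text
scene [[508.7030186695728, 0.0, 318.82693504340415], [0.0, 508.7030186695728, 201.88764795382068], [0.0, 0.0, 1.0]] 0.01402169834774306 [[-0.2189, 0.805, -0.5515, 1.1577], [0.9757, 0.1877, -0.1133, 0.1461], [0.0123, -0.5629, -0.8265, 1.0122], [0.0, 0.0, 0.0, 1.0]]
top [[394.35511458524974, 0.0, 316.4194359431335], [0.0, 394.35511458524974, 193.31595266949017], [0.0, 0.0, 1.0]] -0.07064236670176849 [[-0.0201, -0.9957, 0.0909, 0.4956], [-0.9996, 0.022, 0.0202, -0.0028], [-0.0221, -0.0905, -0.9957, 1.0251], [0.0, 0.0, 0.0, 1.0]]
{'time': 0.1, 'qpos': array([-1.44003750e+00,  3.42648407e-01,  1.52490596e+00,  4.24536761e-05,
        1.27541959e+00, -1.46017332e-01]), 'qvel': array([ 1.00220194e-03, -1.04963813e-03, -3.30186191e-03,  8.60569717e-05,
       -1.41408078e-03, -2.70501825e-03]), 'joint_efforts': array([ 2.66244781e-03, -4.32004809e+01, -2.44694495e+01,  7.19819474e-02,
        5.25439298e-02, -4.97107430e-05]), 'tool_pos': array([ 0.14343425, -0.50462304,  0.20592232]), 'tool_rot': array([-3.14023196e+00, -2.41144243e-04,  2.76763613e-01]), 'contact_force': array([0.26699398, 0.65116426, 0.03895967]), 'torque': array([ 0.00148663, -0.01818282,  0.00081365]), 'grip_force': 0.0, 'opening': 0.09180479348027552}
```

View pics/scene1.png

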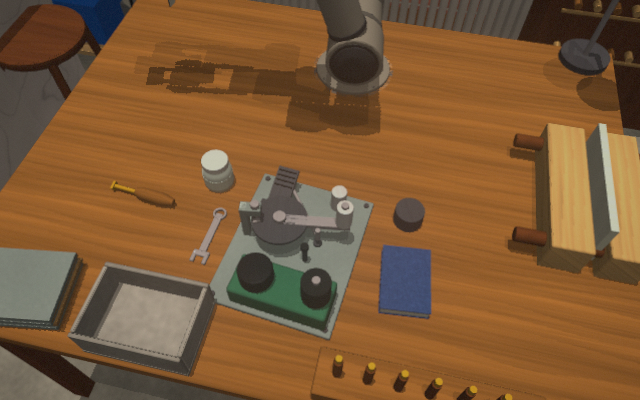

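View pics/top1.png

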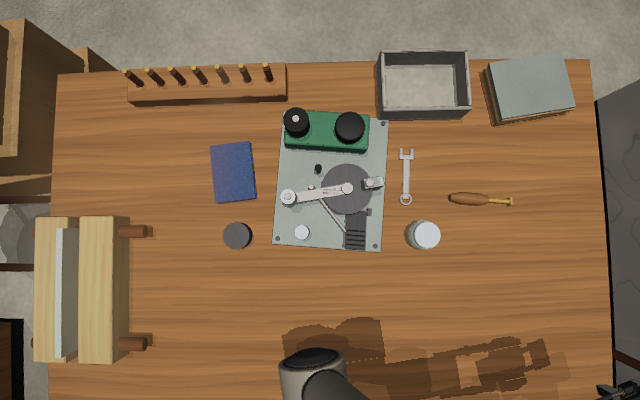

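The top view shows the machine at about (275–388, 110–252), with the roller at (289,197), pedal at (356,232), spare roller at (302,232) and jar at (425,235). I'll enlarge both views.

Run:
```python
import cv2
a=cv2.imread("pics/top1.png")[105:260,265:395]; cv2.imwrite("pics/top1c.png",cv2.resize(a,None,fx=3.8,fy=3.8,interpolation=cv2.INTER_CUBIC))
a=cv2.imread("pics/scene1.png")[160:330,205:385]; cv2.imwrite("pics/scene1c.png",cv2.resize(a,None,fx=3.5,fy=3.5,interpolation=cv2.INTER_CUBIC))
```

```text
(no output)
```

View pics/top1c.png

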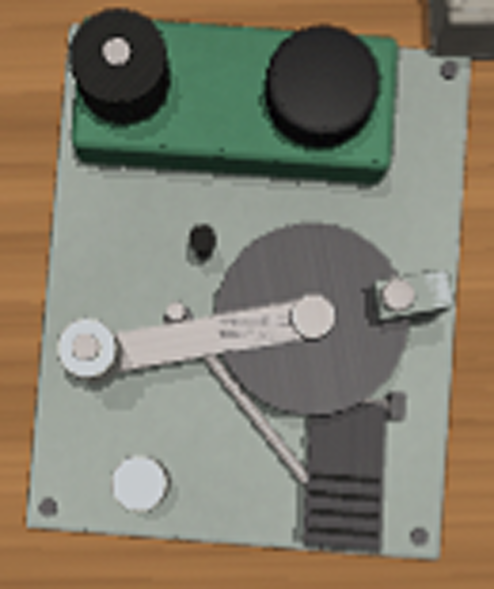

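View pics/scene1c.png

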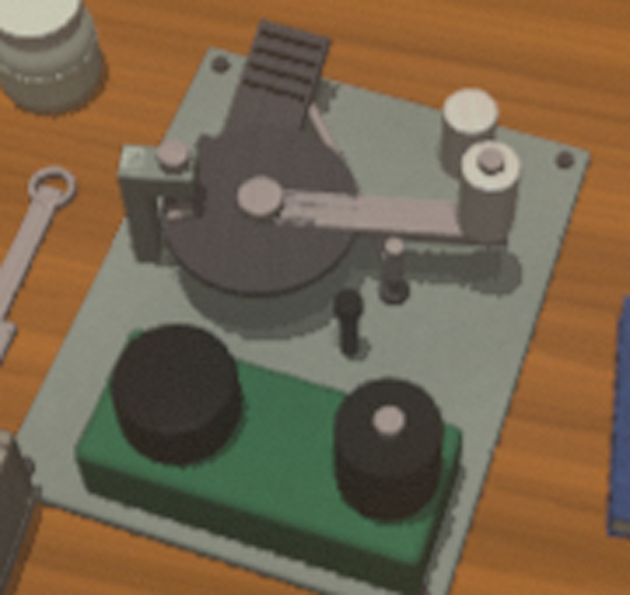

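Top crop: roller nut (86,346), pawl knob (399,294), bolt (176,312), spare roller (140,483), plate corners (28,525), (438,557), (470,58). Scene crop: nut (491,158), knob (173,152), bolt (394,245), spare roller (470,105), corners (210,48), (590,152).

```bash
cat > h.py <<'E'
from cell import cams
import numpy as np
from scipy.optimize import least_squares
C={n:cams.calibration(n) for n in("scene","top")}
def proj(n,p):
    c=C[n];T=np.linalg.inv(np.array(c["world_from_camera"]));q=np.atleast_2d(p)@T[:3,:3].T+T[:3,3]
    s=q[:,:2]/q[:,2:];s=s*(1+c["k1"]*(s**2).sum(1,keepdims=True));K=np.array(c["K"])
    return s*[K[0,0],K[1,1]]+[K[0,2],K[1,2]]
def tri(obs):
    r=least_squares(lambda p:np.concatenate([(proj(n,p)[0]-u) for n,u in obs]),[.5,0,.1]);return r.x,np.sqrt((r.fun**2).mean())
E
python3 - <<'E'
from h import *
t=lambda u,v:np.array([265+u/3.8,105+v/3.8]); s=lambda u,v:np.array([205+u/3.5,160+v/3.5])
M={'FL':(-130,120,12),'FR':(-130,-160,12),'BR':(220,-160,12),'nut':(-15,76,144),'knob':(32,-108,129),'bolt':(18,27,72),'spare':None}
T=dict(FL=t(28,525),FR=t(438,557),BR=t(470,58),nut=t(86,346),knob=t(399,294),bolt=t(176,312),spare=t(140,483))
S=dict(FL=s(590,152),FR=s(210,48),nut=s(491,158),knob=s(173,152),bolt=s(394,245),spare=s(470,105))
for k in S:
    p,e=tri([("top",T[k]),("scene",S[k])]);print(k,np.round(p*1e3,1),round(e,2))
def W(x,m):
    c,s_=np.cos(x[2]),np.sin(x[2]);return np.array([x[0]+c*m[0]-s_*m[1],x[1]+s_*m[0]+c*m[1],m[2]+x[3]])
def f(x):
    r=[]
    for k,m in M.items():
        if m is None: continue
        p=W(x,np.array(m)/1e3)
        for n,D in(("top",T),("scene",S)):
            if k in D:r.append(proj(n,p)[0]-D[k])
    return np.concatenate(r)
r=least_squares(f,[.5,0,0,0],loss='soft_l1');print(r.x,np.round(r.fun,1))
for k,m in dict(pad=(-107,-90,62),idler=(-15,76,106),stop=(68,72,106),knob=(32,-108,129),pivot=(20,-60,74),drum=(165,72,136),post=(60,20,60)).items():print(k,np.round(W(r.x,np.array(m)/1e3)*1e3,1))
print("jar",tri([("top",(426,234)),("scene",(216,161))]))
E
```

```text
FL [461.9 135.4   6.9] 0.41
FR [ 435.  -141.3    7.2] 0.32
nut [571.5  81.  140.2] 0.23
knob [ 600.1 -107.2  124.7] 0.24
bolt [598.6  29.4  65.4] 0.15
spare [489.3  54.5  73.8] 0.32
[ 0.57854434  0.00383309 -0.10033272 -0.0059228 ] [-0.9  0.4 -0.2  0.1 -0.1  0.8 -0.6 -0.4  0.1 -1.2 -0.2  0.3 -0.4  0.5
 -0.6  0.4  0.   0.2 -0.  -0.2 -0.5  0. ]
pad [463.1 -75.   56.1]
idler [571.2  81.  100.1]
stop [653.4  68.7 100.1]
knob [ 599.6 -106.8  123.1]
pivot [592.4 -57.9  68.1]
drum [749.9  58.9 130.1]
post [640.2  17.7  54.1]
jar (array([ 0.478444  , -0.24158055,  0.0813355 ]), np.float64(0.33543893568159877))
```

Machine pose is about (0.5785, 0.0038) with yaw -0.10. The knob and nut heights come out about 5 mm below the text, which is close to the calibration limit. I'll move with shut fingers to above the pedal pad, turning so that the fingers close along machine x.

jog_arm(
  plan=[
    [0.33,0.45,-0.09,0.06,-1],
    [0.666,0.895,-0.179,0.127,-1],
    [0.666,0.895,-0.179,0.127,-1],
  ],
)

```text
time: 0.4
tool_pos: [0.1986, -0.4288, 0.191]
tool_rot: [-3.137, -0.002, 0.482]
contact_force: [-0.8, 0.2, 0.7]
opening: 0.0722
grip_force: 0.0
```

jog_arm(
  plan=[
    [0.33,0.45,-0.09,0.06,-1],
    [0.666,0.895,-0.179,0.127,-1],
  ],
)

```text
time: 0.6
tool_pos: [0.2502, -0.3617, 0.1777]
tool_rot: [3.141, 0.0, 0.677]
contact_force: [0.5, 0.5, 0.4]
opening: 0.0568
grip_force: 0.0
```

jog_arm(
  plan=[
    [0.33,0.45,-0.09,0.06,-1],
    [0.666,0.895,-0.179,0.127,-1],
  ],
)

```text
time: 0.8
tool_pos: [0.3039, -0.2894, 0.1634]
tool_rot: [3.141, 0.0, 0.878]
contact_force: [1.5, 0.3, -0.1]
opening: 0.04
grip_force: 0.0
```

jog_arm(
  plan=[
    [0.33,0.45,-0.09,0.06,-1],
    [0.666,0.895,-0.179,0.127,-1],
  ],
)

```text
time: 1.0
tool_pos: [0.3574, -0.2177, 0.1491]
tool_rot: [3.141, 0.0, 1.077]
contact_force: [0.2, -0.6, -0.8]
opening: 0.0242
grip_force: 0.0
```

jog_arm(
  plan=[
    [0.33,0.45,-0.09,0.06,-1],
    [0.666,0.895,-0.179,0.127,-1],
  ],
)

```text
time: 1.2
tool_pos: [0.4109, -0.146, 0.1347]
tool_rot: [3.141, 0.0, 1.277]
contact_force: [-0.0, -1.0, 0.4]
opening: 0.0081
grip_force: 0.0
```

jog_arm(
  plan=[
    [0.33,0.45,-0.09,0.06,-1],
    [0.666,0.895,-0.179,0.127,-1],
    [0.666,0.895,-0.179,0.127,-1],
    [0.666,0.895,-0.179,0.127,-1],
  ],
)

```text
time: 1.6
tool_pos: [0.4634, -0.075, 0.1202]
tool_rot: [-3.141, 0.0, 1.475]
contact_force: [-0.9, 0.1, 0.2]
opening: 0.0004
grip_force: 0.0
```

jog_arm(
  plan=[
    [0,0,-0.3,0,-1],
    [0,0,-0.6,0,-1],
    [0,0,-0.75,0,-1],
    [0,0,-0.75,0,-1],
  ],
)

```text
time: 2.0
tool_pos: [0.4616, -0.0766, 0.0594]
tool_rot: [-3.138, -0.0, 1.471]
contact_force: [-0.2, -0.6, 1.5]
opening: 0.0004
grip_force: 0.0
```

jog_arm(
  plan=[
    [0,0,-0.07,0,-1],
    [0,0,-0.14,0,-1],
    [0,0,-0.2,0,-1],
    [0,0,-0.2,0,-1],
  ],
)

```text
time: 2.4
tool_pos: [0.4633, -0.0757, 0.0445]
tool_rot: [3.141, 0.0, 1.474]
contact_force: [-0.1, -0.3, -0.5]
opening: 0.0007
grip_force: 0.0
```

No force is showing at z = 0.044, so I'll look.

Run:
```python
from h import *
import cv2
a=cams.read_camera("scene");cv2.imwrite("pics/s2.png",a)
b=cams.read_camera("top");cv2.imwrite("pics/t2.png",b)
r=lambda a,f:cv2.resize(a,None,fx=f,fy=f,interpolation=cv2.INTER_CUBIC)
A=r(a[130:250,210:370],2.5);B=r(b[150:270,265:425],2.5)
cv2.imwrite("pics/c2.png",np.hstack([A,B]))
from cell import readout
s=readout.observe();print(s['contact_force'],s['tool_pos'],s['joint_efforts'])
print(proj("scene",s['tool_pos']),proj("top",s['tool_pos']))
```

```text
[1.01060261 0.62284033 0.33607287] [ 0.46322963 -0.07543348  0.04473194] [-8.68688989e-02 -4.10051215e+01 -1.69186270e+01  4.24464222e-02
  1.33791624e-02  2.23238635e-04]
[[286.79456266 178.28794061]] [[354.87101671 241.65166774]]
```

View pics/c2.png

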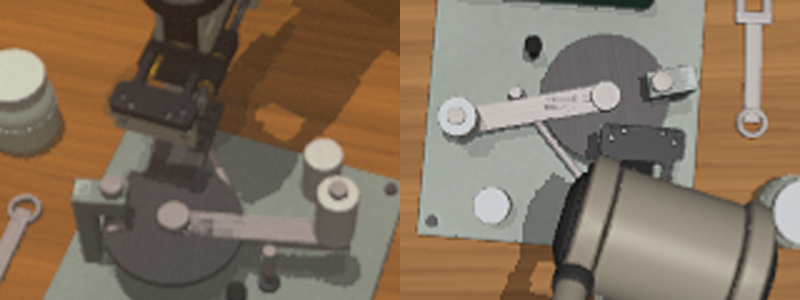

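Run:
```python
from h import *
t=lambda u,v:np.array([265+u/3.8,105+v/3.8]); s=lambda u,v:np.array([205+u/3.5,160+v/3.5])
print(tri([("top",t(305,545)),("scene",s(330,38))]),tri([("top",t(380,552)),("scene",s(262,22))]))
import cv2
a=cv2.imread("pics/scene1.png")[150:215,250:330];b=cv2.imread("pics/s2.png")[150:215,250:330]
r=lambda a:cv2.resize(a,None,fx=5,fy=5,interpolation=cv2.INTER_CUBIC)
cv2.imwrite("pics/c3.png",np.hstack([r(a),r(b)]))
```

```text
(array([ 0.44771802, -0.04943642,  0.06169202]), np.float64(0.30575010124831914)) (array([ 0.44220288, -0.09795392,  0.05818231]), np.float64(0.15373863650404443))
```

View pics/c3.png

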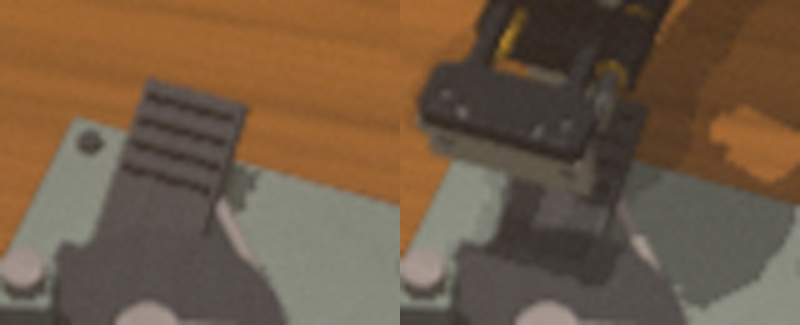

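Pedal corner looks about unchanged (245,103 → 643,103). I'll go on down slowly and watch the force.

jog_arm(
  plan=[
    [0,0,-0.05,0,-1],
    [0,0,-0.05,0,-1],
    [0,0,-0.05,0,-1],
  ],
)

```text
time: 2.8
tool_pos: [0.4634, -0.0754, 0.0408]
tool_rot: [3.141, 0.0, 1.474]
contact_force: [0.3, 0.3, 3.8]
opening: 0.0005
grip_force: 1.8
```

jog_arm(
  plan=[
    [0,0,-0.05,0,-1],
    [0,0,-0.05,0,-1],
    [0,0,-0.05,0,-1],
  ],
)

```text
time: 3.1
tool_pos: [0.463, -0.0754, 0.0367]
tool_rot: [-3.141, 0.0, 1.474]
contact_force: [-1.0, 0.5, 4.6]
opening: 0.0003
grip_force: 2.2
```

Run:
```python
from h import *
import cv2
from cell import readout
b=cams.read_camera("scene");cv2.imwrite("pics/s3.png",b)
a=cv2.imread("pics/scene1.png")
r=lambda a:cv2.resize(a[140:220,250:330],None,fx=5,fy=5,interpolation=cv2.INTER_CUBIC)
cv2.imwrite("pics/c4.png",np.hstack([r(a),r(b)]))
s=readout.observe();print(s['contact_force'],s['tool_pos'])
```

```text
[-1.6253838  -0.1805575   5.12993018] [ 0.46295765 -0.07536861  0.03676418]
```

View pics/c4.png

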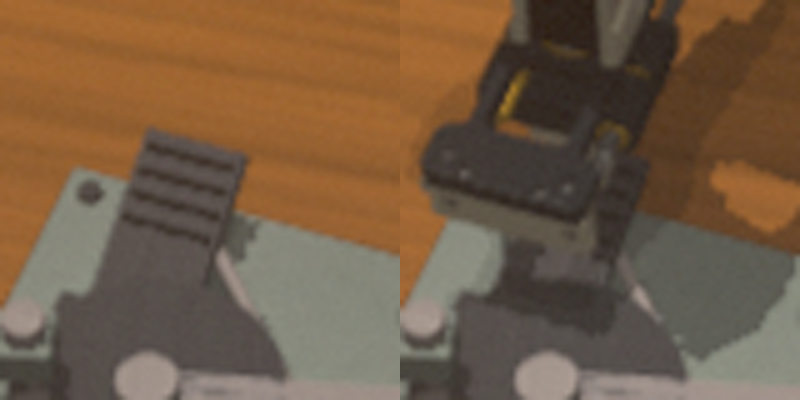

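Contact now, about 5 N, at TCP z ≈ 0.043. I'll continue down to the stop.

jog_arm(
  plan=[
    [0,0,-0.05,0,-1],
    [0,0,-0.1,0,-1],
    [0,0,-0.1,0,-1],
  ],
)

```text
time: 3.45
tool_pos: [0.4622, -0.0752, 0.0284]
tool_rot: [-3.14, -0.0, 1.474]
contact_force: [-4.3, -0.1, 7.3]
opening: 0.0006
grip_force: 2.8
```

jog_arm(
  plan=[
    [0,0,-0.04,0,-1],
    [0,0,-0.06,0,-1],
    [0,0,-0.06,0,-1],
  ],
)

```text
time: 3.75
tool_pos: [0.4618, -0.0751, 0.0237]
tool_rot: [-3.139, -0.0, 1.474]
contact_force: [-4.9, 0.1, 7.3]
opening: 0.0003
grip_force: 3.4
```

jog_arm(
  plan=[
    [0,0,-0.04,0,-1],
    [0,0,-0.04,0,-1],
    [0,0,-0.04,0,-1],
  ],
)

```text
time: 4.05
tool_pos: [0.4616, -0.0751, 0.0205]
tool_rot: [-3.138, -0.0, 1.474]
contact_force: [-4.6, -0.4, 5.8]
opening: 0.0003
grip_force: 3.3
```

jog_arm(
  plan=[
    [0,0,-0.04,0,-1],
    [0,0,-0.04,0,-1],
    [0,0,-0.04,0,-1],
  ],
)

```text
time: 4.35
tool_pos: [0.4616, -0.0751, 0.0179]
tool_rot: [-3.139, -0.0, 1.474]
contact_force: [-7.3, 0.3, 14.5]
opening: 0.0003
grip_force: 7.1
```

Run:
```python
from h import *
import cv2
b=cams.read_camera("scene");cv2.imwrite("pics/s4.png",b)
a=cv2.imread("pics/scene1.png")
r=lambda a:cv2.resize(a[140:230,230:330],None,fx=4,fy=4,interpolation=cv2.INTER_CUBIC)
cv2.imwrite("pics/c5.png",np.hstack([r(a),r(b)]))
```

```text
(no output)
```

View pics/c5.png

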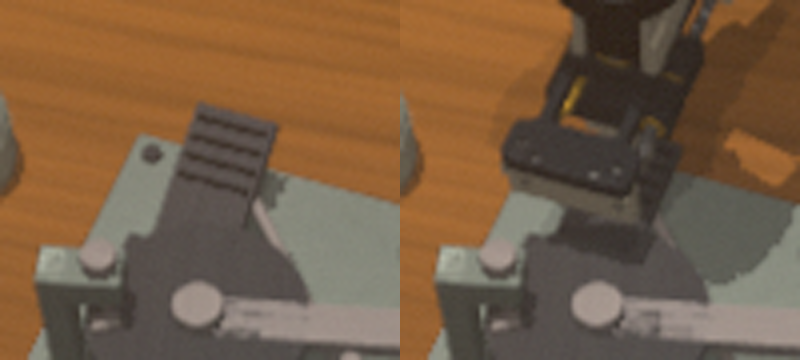

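Pedal corner dropped by about 6 px (277,125 → 680,148) and the force jumped to 14.5 N, so it is at its stop. The contact height is about 19 mm lower than expected, so I'll press slightly more and check where the hand really is.

jog_arm(
  plan=[
    [0,0,-0.04,0,-1],
    [0,0,-0.04,0,-1],
    [0,0,-0.04,0,-1],
  ],
)

```text
time: 4.7
tool_pos: [0.4618, -0.0752, 0.0175]
tool_rot: [-3.14, 0.0, 1.474]
contact_force: [-17.0, 1.9, 48.2]
opening: 0.0002
grip_force: 23.3
```

Run:
```python
from h import *
from cell import robot,readout
print(robot.tcp_to_grasp,[a for a in dir(robot) if a[0]!='_'])
for dz in (.047,.066,.085):
  for w in(.037,-.037): print(dz,w,proj("scene",[.4616+.095-.1*w*0,-.0751-.0095+w,.018+dz]))
```

```text
0.0188 ['IKError', 'tcp_to_grasp']
0.047 0.037 [[287.90211435 207.68849242]]
0.047 -0.037 [[256.02906828 201.47292341]]
0.066 0.037 [[287.57477013 202.91440499]]
0.066 -0.037 [[255.26038179 196.6470362 ]]
0.085 0.037 [[287.23803961 198.00460697]]
0.085 -0.037 [[254.46982506 191.68490745]]
```

The hard stop is confirmed at 48 N. The 25.5 mm of travel matches the pad radius of 80 mm, so the fingertips ride about 19 mm above the reading. I'll release, lift well clear and go over the roller with the fingers partly open.

jog_arm(
  plan=[
    [0,0,0.2,0,-1],
    [0,0,0.5,0,-1],
    [0,0,1,0,-1],
  ],
)

```text
time: 5.0
tool_pos: [0.4616, -0.0749, 0.0935]
tool_rot: [-3.137, -0.001, 1.474]
contact_force: [0.9, 0.2, 0.3]
opening: 0.0007
grip_force: 0.0
```

jog_arm(
  plan=[
    [0,0,0.5,0,-1],
    [0,0,1,0,0],
    [0,0,1,0,0.4],
  ],
)

```text
time: 5.3
tool_pos: [0.466, -0.0762, 0.1791]
tool_rot: [3.132, 0.002, 1.474]
contact_force: [0.4, -0.4, -0.2]
opening: 0.0123
grip_force: 0.0
```

jog_arm(
  plan=[
    [0.34,0.49,0,0,0.4],
    [0.675,0.975,0,0,0.4],
  ],
)

```text
time: 5.5
tool_pos: [0.5175, 0.0027, 0.1739]
tool_rot: [3.141, 0.0, 1.47]
contact_force: [1.9, -0.6, -0.3]
opening: 0.0278
grip_force: 0.0
```

jog_arm(
  plan=[
    [0.34,0.49,0,0,0.4],
    [0.675,0.975,0,0,0.4],
    [0.675,0.975,0,0,0.4],
    [0.675,0.975,0,0,0.4],
  ],
)

```text
time: 5.9
tool_pos: [0.5706, 0.0814, 0.1725]
tool_rot: [-3.139, 0.001, 1.476]
contact_force: [-0.2, -0.1, 0.5]
opening: 0.0606
grip_force: 0.0
```

Run:
```python
from h import *
import cv2
a=cams.read_camera("scene");b=cams.read_camera("top")
r=lambda a,f:cv2.resize(a,None,fx=f,fy=f,interpolation=cv2.INTER_CUBIC)
cv2.imwrite("pics/c6.png",np.hstack([r(a[110:270,230:390],2.5),r(b[110:270,260:420],2.5)]))
```

```text
(no output)
```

View pics/c6.png

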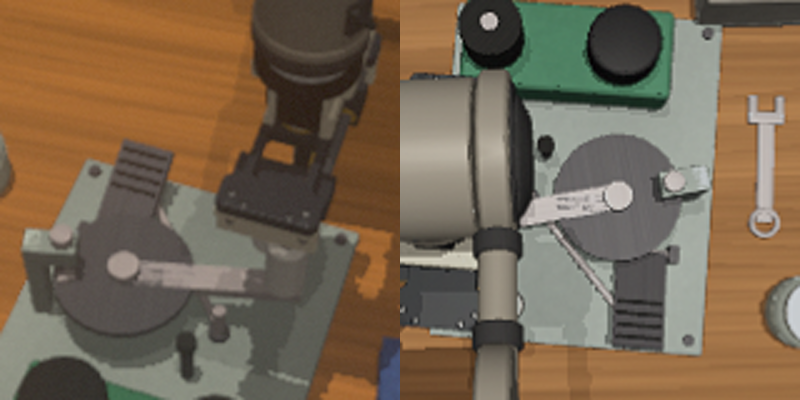

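Pedal is back up and the bolt pin looks sunk. The hand covers the roller, with the block at scene (340,186), so I'll check the hand geometry by triangulation.

Run:
```python
from h import *
# c2 (TCP .463,-.075,.0447): outer finger/body block corners, top crop x offset 400
t=lambda u,v:(265+(u-400)/2.5,150+v/2.5); s=lambda u,v:(210+u/2.5,130+v/2.5)
for a,b in (((603,123),(193,127)),((683,137),(110,108))): print(tri([("top",t(*a)),("scene",s(*b))]))
p=lambda n,q:np.round(proj(n,q)[0]-([230,110] if n=="scene" else [260,110]))*2.5
print("tip in c6",p("scene",[.5706,.0814,.1725]),p("scene",[.5706+.045,.0814-.005,.1725]),p("scene",[.5706+.045,.0814-.005,.19]),p("scene",[.5706+.095,.08,.2385]))
```

```text
(array([ 0.55883847, -0.04713199,  0.16883392]), np.float64(0.9196362231411612))
(array([ 0.54645338, -0.12062199,  0.15677439]), np.float64(0.03618057784098863))
tip in c6 [290. 215.] [272.5 260. ] [275.  247.5] [267.5 267.5]
```

The hand geometry agrees that the tool rides about 20 mm above its reading. I'll descend to a reading of 0.080, which keeps clearance either way.

jog_arm(
  plan=[
    [0,0,-0.3,0,0.4],
    [0,0,-0.55,0,0.4],
    [0,0,-0.55,0,0.4],
  ],
)

```text
time: 6.3
tool_pos: [0.5688, 0.0792, 0.1278]
tool_rot: [-3.136, 0.001, 1.472]
contact_force: [0.2, 0.1, -1.0]
opening: 0.0642
grip_force: 0.0
```

jog_arm(
  plan=[
    [0,0,-0.2,0,0.4],
    [0,0,-0.4,0,0.4],
    [0,0,-0.62,0,0.4],
    [0,0,-0.62,0,0.4],
  ],
)

```text
time: 6.7
tool_pos: [0.5699, 0.0796, 0.0797]
tool_rot: [-3.138, 0.0, 1.472]
contact_force: [0.1, -0.2, 0.2]
opening: 0.0643
grip_force: 0.0
```

jog_arm(
  plan=[
    [0,0,0,0,0],
    [0,0,0,0,-0.3],
    [0,0,0,0,-0.5],
    [0,0,0,0,-0.5],
  ],
  squeeze=15,
)

```text
time: 7.1
tool_pos: [0.5724, 0.0804, 0.0816]
tool_rot: [3.138, -0.0, 1.474]
contact_force: [12.9, -2.7, -2.8]
opening: 0.0372
grip_force: 6.9
```

The roller is gripped at 37 mm opening. I'll push it along the arc.

jog_arm(
  plan=[
    [0.09,0.01,0,0,-0.5],
    [0.18,0.014,0,0,-0.5],
    [0.27,0.018,0,0,-0.5],
    [0.35,0.018,0,0,-0.5],
    [0.35,0.018,0,0,-0.5],
  ],
  squeeze=25,
)

```text
time: 7.6
tool_pos: [0.5988, 0.082, 0.0813]
tool_rot: [-3.14, 0.0, 1.474]
contact_force: [-6.5, -1.3, 8.1]
opening: 0.0355
grip_force: 25.0
```

The arm is free, with about 6.5 N at the roller as expected. I'll carry on.

jog_arm(
  plan=[
    [0.1,-0.015,0,0,-0.5],
    [0.2,-0.03,0,0,-0.5],
    [0.3,-0.045,0,0,-0.5],
    [0.4,-0.07,0,0,-0.5],
    [0.51,-0.1,0,0,-0.5],
    [0.51,-0.1,0,0,-0.5],
    [0.51,-0.1,0,0,-0.5],
  ],
)

```text
time: 8.3
tool_pos: [0.6388, 0.0747, 0.0814]
tool_rot: [-3.139, -0.001, 1.474]
contact_force: [-7.3, 2.2, 8.1]
opening: 0.0358
grip_force: 25.0
```

jog_arm(
  plan=[
    [0.05,-0.02,0,0,-0.5],
    [0.1,-0.045,0,0,-0.5],
    [0.1,-0.045,0,0,-0.5],
    [0.1,-0.045,0,0,-0.5],
  ],
)

```text
time: 8.7
tool_pos: [0.6467, 0.0718, 0.0814]
tool_rot: [-3.139, -0.001, 1.474]
contact_force: [-8.0, 3.8, 7.9]
opening: 0.036
grip_force: 25.0
```

Run:
```python
from h import *
import cv2
from cell import readout
a=cams.read_camera("scene");b=cams.read_camera("top")
r=lambda a,f:cv2.resize(a,None,fx=f,fy=f,interpolation=cv2.INTER_CUBIC)
cv2.imwrite("pics/c7.png",np.hstack([r(a[110:270,230:390],2.5),r(b[110:270,260:420],2.5)]))
s=readout.observe();print(s['tool_pos'],s['contact_force'],s['grip_force'])
```

```text
[0.64659612 0.07186848 0.0813967 ] [-7.17436229  3.40818455  6.24622964] 25.00191628932953
```

View pics/c7.png

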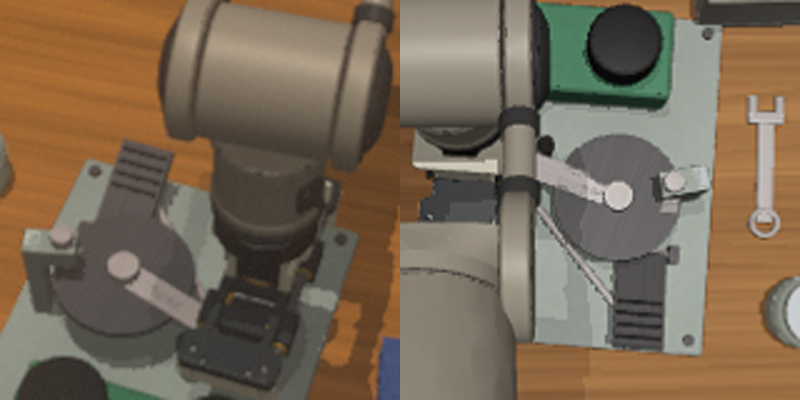

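The arm has swung by about 0.55 rad: in the top view it now runs from (618,195) to (540,165). The pedal is up, the pawl knob is down and the grip is steady at 25 N. Handing in.

```bash
python3 -c "
from cell import ticket
print(ticket.hand_in())"
```

```text
the job is handed in; nothing more can be done
None
```

I pressed the pedal to its stop and let it back up, then pushed the roller past the click to an estimated 0.55 rad (stop at 0.60). It is held there with a 25 N grip, and the job is handed in; no verdict came back.

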